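# Batch test of modules on a sliding probe fixture

### The arm

A 6-joint arm with a two-finger parallel gripper is mounted at the origin on the work surface. World frame = base frame: x ahead of the robot, y to its left, z up, the work surface at z = 0. Lengths are in mm, angles in rad, forces in N, time in s.
With the tool pointing down it reaches from about 400 to 925 mm from the base axis. Payload 3.4 kg.
Tool frame: the origin (TCP) lies on the centre line of the jaws, within the pads' length; the fingertips stand 22 mm ahead of it and the grasp point (between the pads) lies 3 mm ahead of it; z points along the fingers, y is the line along which they close (so a half turn about z gives the same grasp; the last joint's range is limited). The gripper opens to 85 mm and grips with 20 to 120 N. Pads are 22 mm wide; open, the fingers measure 114 mm over their backs; the gripper's body (76 mm by 85 mm) begins 54 mm behind the grasp point. The pads swing forward as they close: fully open they stand 13 mm farther back than shut.
Start: joints at [-0.073, 0.307, 1.506, -0, 1.328, -0.073], TCP at [575.005, -0.025, 253.305] pointing down, gripper open.
Joint ranges: [-3.12, 3.12], [-1.05, 2.28], [0.14, 2.33], [-1.42, 4.57], [0.1, 2.73], [-2.68, 2.68]. Speed limits (rad/s): [2.57, 2.57, 3.14, 3.14, 3.14, 3.14].

### API

Orientations are given as a unit quaternion [w, x, y, z].
In Python, from bench import manip, camrig, eoat gives the robot as it stands (manip), with the cameras (camrig) and the gripper (eoat). Calls block until the motion is done:
- manip.move_to(position, orientation): joint-space move of the TCP to a pose.
- manip.move_linear(position, rotation=None, v=150, threshold=None): straight line of the TCP; rotation=None keeps the orientation; v is the mean speed in mm/s. With threshold (N) it stops when the force on the tool has changed by that much, and returns True; else False.
- manip.movej(angles): joint-space move.
- eoat.gripper_open() and eoat.grab(newtons=None): open the fingers fully, or close them until they stop; newtons is the grip in N (None keeps the last).
- manip.pause(seconds).
- manip.solve_ik(position, orientation): joint angles nearest the present ones, or None.
- manip.observe(): the state.
- camrig.capture(name): name is "scene" or "side" or "wrist"; returns a dict with "image" (384x512x3 uint8, red, green, blue), "fx", "fy", "cx", "cy" (pixels), "R" (3x3) and "t" (3): a world point X has camera coordinates R X + t. Camera axes: x right, y down, z forward; pixel columns grow to the right and rows downward; lengths in mm; the calibration is good to about 2 mm. A picture is of the moment at which its call begins. There is no depth.
A pose or a line that the arm cannot do raises manip.IKError and nothing moves.
- manip.hand_in(): hands the job in; it is judged then, once.
The state is a dict: "time_s": time; "qpos": joint angles; "qvel": joint speeds; "joint_torque": joint torques, N m; "eef_pos": TCP position; "tool_rot": TCP orientation; "ft_force": force on the tool from outside, world axes, zero at the start; "moment": the same for the moment, N m; "opening": finger opening in mm; "finger_force": force on a finger pad.
Only numpy, scipy, OpenCV 4.12 (cv2) and the standard library are available. Lean on these libraries where they do the work, as an engineer would, in place of code of your own. Each camera call takes 0.05 s, during which the arm holds its last target. There are 200 camera calls.

### The job

Run the white modules through the test fixture: first push the console's fader up to the red pointer, then load every white module flat into a pocket of its own on the sliding carriage, slide the carriage by its grip under the probe gantry until the yellow centre lines of carriage and gantry agree, and leave it there for two seconds. Then slide the carriage all the way back to its home stop, put all the modules flat in the black tray and return the fader fully to zero. Leave the orange reference block and everything else on the bench where they are, and do not bump the gantry.

Things in the scene. Friction and masses are not known exactly. Their poses are not given: they have to be found in the camera images.
- module1: a small white electronics module with a green label on top, a box 48 x 38 x 24 mm (x, y, z), 70 g; origin at the centre of its underside, z up out of the label. Two or three of the three modules are present, loose on the bench left of the fixture at the start; None if absent
- module2: a small white electronics module with a green label on top, a box 48 x 38 x 24 mm (x, y, z), 70 g; origin at the centre of its underside, z up out of the label. Two or three of the three modules are present, loose on the bench left of the fixture at the start; None if absent
- module3: a small white electronics module with a green label on top, a box 48 x 38 x 24 mm (x, y, z), 70 g; origin at the centre of its underside, z up out of the label. Two or three of the three modules are present, loose on the bench left of the fixture at the start; None if absent
- carriage_deck (a point): centre of the carriage's deck, on its upper face 34 mm above the bench; x away from the robot along the row of pockets, y the line of travel, z up. Three pockets in a row at x = -60, 0 and +60 mm, each 56 x 56 mm with a 5 mm high rim; a module lies in one with its 48 mm side along x, underside on the deck. Deck 188 x 64 mm; a yellow line marks y = 0
- carriage_grip (a point): top centre of the carriage's black grip, a post 30 (x) x 22 (y) mm, 45 mm tall, its top 79 mm above the bench, at x = -150 mm from carriage_deck; axes as carriage_deck. Pinch it across y, from above; it is free of the gantry everywhere
- carriage (a joint): travel of the carriage in m: 0 at its home stop, up to 0.19; it grows as the carriage moves along -y of carriage_deck (to the robot's right) and stays where it is left (friction about 3 N)
- gantry_line (a point): the gantry's yellow centre line, at its beam's tip nearest the robot; axes as the fixture's. The beam, 44 mm wide (y), reaches 250 mm along +x; underside 80 mm, top 119 mm above the bench, probe tips 7 mm below it. It stands 115 to 175 mm along -y from the carriage's home; seated modules pass under it. Test position: carriage_deck at y = 0 in this frame, within 5 mm
- fader (a joint): travel of the console's fader in m: 0 at the near end of its track (zero), up to 0.11; grows along +y of fader_top and stays where it is left (friction about 1.5 N)
- fader_top (a point): top centre of the fader's black cap, 28 (x) x 20 (y) x 38 mm high, its top 69 mm above the bench; it stands on a grey console 100 x 210 x 30 mm. y is the direction of travel, pointing roughly away from the robot. Pinch it across y, from above
- pointer: small red pointer on the console beside the fader track; axes parallel to fader_top's; the fader is set when fader_top has y = 0 in this frame, within 5 mm. It is 6 mm high and stands 38 mm to the side (x) of the track
- tray: fixed black tray for tested modules right of the fixture, outside 210 (x) x 124 (y) x 18 mm, walls and floor 4 mm thick; origin at the centre of its underside, z up. Three modules fit in a row along x, 62 mm apart
- reference: orange reference block with a black label, same size as a module (48 x 38 x 24 mm), lying among the modules; origin at the centre of its underside. Not to be moved
- tape: yellow roll of tape, 90 mm across, 20 mm high, near the robot on the left; leave alone
- screwdriver: red screwdriver 170 mm long lying near the robot on the right; leave alone
- cleaner: blue bottle, 54 mm across, 120 mm high, far left; leave alone
- brush: brush lying beyond the tray; leave alone
- strip: black connector strip 90 x 22 x 14 mm, lying beyond the modules; leave alone
- pot: grey cup 60 mm across, 50 mm high, far left; leave alone

How it is judged (in metres and radians):
On the way, in this order (a step that is already met when the one before it is completed fails the run):
1. the fader stands at the red pointer (y of fader_top in the frame of pointer between -0.005 and 0.005 m), for 0.3 s.
2. all present modules lie flat in the carriage's pockets (x of module1 in the frame of carriage_deck between -0.072 and 0.072 m and y of module1 in the frame of carriage_deck between -0.013 and 0.013 m and z of module1 in the frame of carriage_deck between -0.003 and 0.003 m and angle between each of module1, module2, module3's own z axis and vertical below 0.15 rad and x of module2 in the frame of carriage_deck between -0.072 and 0.072 m and y of module2 in the frame of carriage_deck between -0.013 and 0.013 m and z of module2 in the frame of carriage_deck between -0.003 and 0.003 m and x of module3 in the frame of carriage_deck between -0.072 and 0.072 m and y of module3 in the frame of carriage_deck between -0.013 and 0.013 m and z of module3 in the frame of carriage_deck between -0.003 and 0.003 m), for 0.3 s.
3. with the fader at the pointer, the loaded carriage stands under the gantry, centre lines agreeing, for two seconds (all of step 1 and all of step 2 and y of carriage_deck in the frame of gantry_line between -0.005 and 0.005 m), for 1.8 s.
4. the carriage is back at its home stop (value of joint carriage below 0.006 m), for 0.2 s.
At the end, for the whole second after the job is handed in: All present modules lie flat (within 0.15 rad) and at rest on the floor of the black tray, the carriage is within 6 mm of its home stop and the fader within 5 mm of zero (value of joint carriage below 0.006 m and value of joint fader below 0.005 m and x of module1 in the frame of tray between -0.09 and 0.09 m and y of module1 in the frame of tray between -0.05 and 0.05 m and z of each of module1, module2, module3 in the frame of tray below 0.01 m and angle between each of module1, module2, module3's own z axis and vertical below 0.15 rad and linear speed of each of module1, module2, module3 below 0.02 m/s and x of module2 in the frame of tray between -0.09 and 0.09 m and y of module2 in the frame of tray between -0.05 and 0.05 m and x of module3 in the frame of tray between -0.09 and 0.09 m and y of module3 in the frame of tray between -0.05 and 0.05 m); the robot touches nothing.
It fails at once if the gantry is struck by the robot (over 15 N) (contact force between any of the arm, the fingers and gantry above 15 N).
It fails at once if the reference block or another bystander is moved by more than 5 cm (distance of any of reference, tape, screwdriver, cleaner, brush, strip, pot from where it was at the start of the episode above 0.05 m).
It fails at once if the bottle is tipped over (angle between cleaner's own z axis and vertical above 0.6 rad).
Of module1, module2, module3 only 2 to 3 are there at a start; the rules pass over those that are not, and their reading is None.
At some moment in a run one of module1, module2, module3 may be knocked a few centimetres aside while the robot is not near it.
It also fails if it takes over 210 s, if anything falls off the work surface, if the arm or the gripper's body presses on something with over 40 N, if the wrist force passes 120 N, or if a joint passes its speed limit or range.

## Working session

There is one attempt and no reset: what is moved stays moved. The work goes in short steps, each a Python script; the robot and the scene stay as the last script left them, time stands still between calls to the robot, and variables do not carry over. Pictures are saved under pics/ and viewed, at most 14 in all, crops included, and the job is handed in when it is done.

```bash
ls; mkdir -p pics; python3 - <<'E'
from bench import manip, camrig, eoat
import cv2, numpy as np
for n in ("scene","side","wrist"):
    c=camrig.capture(n); cv2.imwrite(f"pics/{n}0.png",c["image"][:,:,::-1])
    R=np.array(c["R"]);t=np.array(c["t"]); print(n,c["fx"],c["cx"],c["cy"],-R.T@t,R[2])
s=manip.observe(); print(s["time_s"],s["eef_pos"],s["tool_rot"],s["opening"])
E
```

```text
bench.py
pics
scene 388.86701345422017 265.37769488636707 191.51647719640943 [1034.43878646  317.11709741 1069.92068402] [-0.4428347  -0.25411423 -0.85983916]
side 423.5573636109689 254.86415599931942 189.47577933093595 [ -69.01833338 -896.6334667  1097.28680558] [ 0.38345941  0.62352237 -0.68130664]
wrist 286.8107484556347 254.9910192977242 197.01312034506552 [575.18087658  65.62265631 373.3881731 ] [-9.36637900e-04 -2.60838208e-01 -9.65382076e-01]
0.15 [5.74501843e+02 2.10443988e-02 2.52601660e+02] [-5.95370697e-04  7.07101191e-01  7.07111936e-01 -5.10808616e-04] 85.51104637535822
```

View pics/scene0.png

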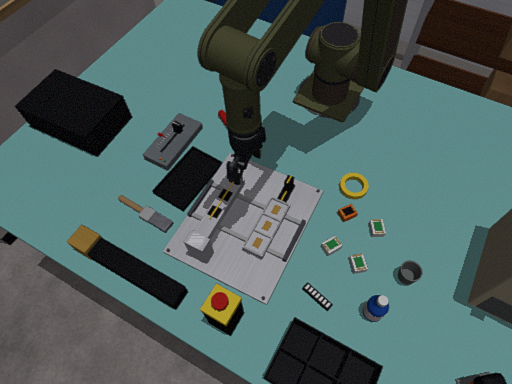

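View pics/side0.png

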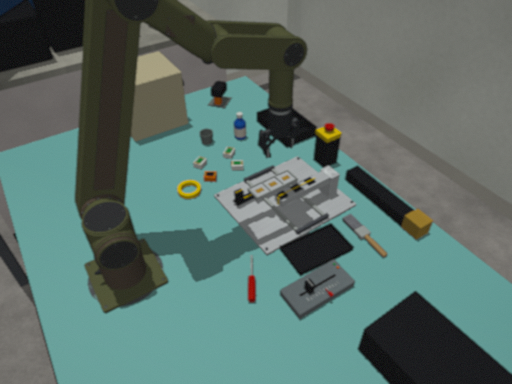

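View pics/wrist0.png

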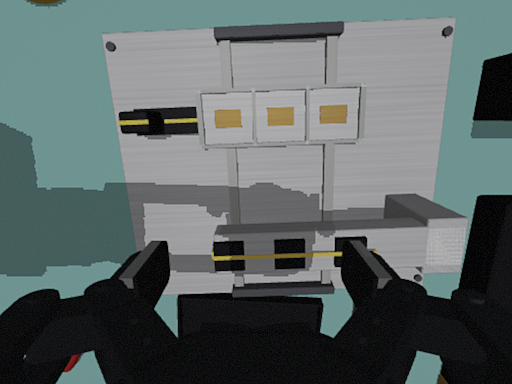

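The scene shows three modules at px (377,228), (332,245) and (358,263), with the orange reference at (347,212). The fader cap is at about (178,127), the red pointer at (162,134) and the tray at (187,178). The wrist view shows the grip at (158,120), three pockets at (228/281/334,117) and the gantry's yellow line at y≈255. Next: rough positions, then wrist surveys from two places each.

```bash
cat > h.py <<'E'
from bench import manip, camrig, eoat
import cv2, numpy as np
from scipy.spatial.transform import Rotation as Ro
def cap(n,save=None):
    c=camrig.capture(n); c["R"]=np.array(c["R"]); c["t"]=np.array(c["t"])
    if save: cv2.imwrite(f"pics/{save}.png",c["image"][:,:,::-1])
    return c
def ray(c,p):
    d=c["R"].T@np.array([(p[0]-c["cx"])/c["fx"],(p[1]-c["cy"])/c["fy"],1.]); return -c["R"].T@c["t"],d/np.linalg.norm(d)
def plane(c,p,z):
    o,d=ray(c,p); return o+d*(z-o[2])/d[2]
def tri(obs):   # least-squares meeting point of rays [(cam,pix),..], with residual
    A=np.zeros((3,3));b=np.zeros(3);L=[]
    for c,p in obs:
        o,d=ray(c,p);M=np.eye(3)-np.outer(d,d);A+=M;b+=M@o;L.append((M,o))
    X=np.linalg.solve(A,b); return X,max(np.linalg.norm(M@(X-o)) for M,o in L)
def q(phi):     # tool down, jaws closing along world direction at angle phi from +x
    y=np.array([np.cos(phi),np.sin(phi),0]);z=np.array([0,0,-1.]);x=np.cross(y,z)
    v=Ro.from_matrix(np.c_[x,y,z]).as_quat(); return [v[3],v[0],v[1],v[2]]
def mask(c,lo,hi):
    return cv2.inRange(cv2.cvtColor(c["image"],cv2.COLOR_RGB2HSV),np.array(lo),np.array(hi))
def blobs(m,amin=30):
    cs,_=cv2.findContours(m,cv2.RETR_EXTERNAL,cv2.CHAIN_APPROX_NONE); out=[]
    for k in cs:
        a=cv2.contourArea(k)
        if a>=amin:
            M=cv2.moments(k); out.append((np.array([M["m10"],M["m01"]])/M["m00"],a,k))
    return sorted(out,key=lambda o:-o[1])
GREEN=((50,120,50),(75,255,255)); RED=((0,150,70),(8,255,255)); YEL=((22,120,90),(35,255,255)); ORA=((8,120,60),(21,255,255))
E
python3 - <<'E'
from h import *
c=cap("scene")
for n,p,z in [("m",(377,228),24),("m",(332,245),24),("m",(358,263),24),("ref",(347,212),24),("fader",(178,125),69),("ptr",(162,134),36),("tray",(187,178),9),("cleaner",(377,300),120),("pot",(410,268),50)]:
    print(n,plane(c,p,z).round())
for n in ("GREEN",): print([(b[0].round(1),b[1],cv2.minAreaRect(b[2])) for b in blobs(mask(c,*GREEN),10)])
# survey modules from two places, then the fader from two places
ims=[]
for i,(x,y) in enumerate([(560,250),(620,220)]):
    print(manip.solve_ik([x,y,330],q(0)) is not None)
    manip.move_to([x,y,330],q(0)); ims.append(cap("wrist",f"m{i}")["image"])
cv2.imwrite("pics/mm.png",np.hstack(ims)[:,:,::-1][:, :, :]); print(manip.observe()["time_s"])
im=cv2.resize(np.hstack(ims),(800,300)); cv2.imwrite("pics/mm.png",im[:,:,::-1])
E
```

```text
m [446. 358.  24.]
m [560. 264.  24.]
m [574. 350.  24.]
ref [439. 259.  24.]
fader [ 435. -360.   69.]
ptr [ 473. -407.   36.]
tray [ 567. -244.    9.]
cleaner [682. 424. 120.]
pot [530. 479.  50.]
[(array([358.6, 261.6]), 53.0, ((358.5, 261.5), (9.486830711364746, 6.957010269165039), 71.56504821777344)), (array([331.7, 243.8]), 50.0, ((331.576904296875, 243.61538696289062), (7.211102485656738, 8.597853660583496), 56.3099365234375)), (array([377.5, 225.6]), 43.0, ((377.5, 225.5), (8.236878395080566, 6.6679487228393555), 78.69007110595703))]
True
True
1.7
```

View pics/mm.png

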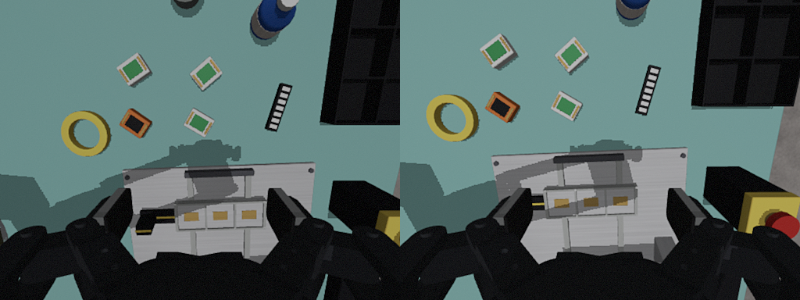

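The two views show green labels at about (134,70), (206,73) and (199,123) in the left half, with the orange block at (136,122) close to the lower modules. Next: measure modules (same two places), fixture and fader numerically.

```bash
cat > survey.py <<'E'
from h import *
def modules(places=((620,220),(560,250)),z=330):
    V=[]
    for x,y in places:
        manip.move_to([x,y,z],q(0)); V.append(cap("wrist"))
    # pair green blobs by their ground-plane points at 24 mm
    B=[[(b[0],b[2]) for b in blobs(mask(v,*GREEN),60)] for v in V]
    out=[]
    for p,k in B[0]:
        g=plane(V[0],p,24); j=min(B[1],key=lambda o:np.linalg.norm(plane(V[1],o[0],24)-g),default=None)
        if j is None: continue
        X,r=tri([(V[0],p),(V[1],j[0])])
        th=[];sz=[]
        for v,kk in ((V[0],k),(V[1],j[1])):
            P=np.array([plane(v,a,X[2])[:2] for a in kk[:,0]],np.float32)
            bp=cv2.boxPoints(cv2.minAreaRect(P)); e=[bp[1]-bp[0],bp[2]-bp[1]]; e.sort(key=np.linalg.norm)
            th.append(np.arctan2(e[1][1],e[1][0])%np.pi); sz.append((round(float(np.linalg.norm(e[1]))),round(float(np.linalg.norm(e[0])))))
        out.append((X,r,th,sz))
    return out
E
python3 - <<'E'
from survey import *
for o in modules(): print(o[0].round(1),round(o[1],1),np.round(o[2],3),o[3])
import pickle
V=[]
for i,(x,y,z) in enumerate([(560,10,300),(610,-30,300),(430,-400,260),(470,-370,260),(560,-230,300)]):
    if manip.solve_ik([x,y,z],q(0)) is None: print("no",x,y); continue
    manip.move_to([x,y,z],q(0)); V.append(cap("wrist"))
pickle.dump(V,open("V.pkl","wb")); print(manip.observe()["time_s"],len(V))
for n,i in(("a",(0,1)),("b",(2,3))):
    im=cv2.resize(np.hstack([V[j]["image"] for j in i]),(800,300)); cv2.imwrite(f"pics/f{n}.png",im[:,:,::-1])
E
```

```text
[441.4 355.7  24.9] 0.0 [0.566 0.574] [(28, 23), (28, 23)]
[572.4 349.   25. ] 0.0 [0.688 0.692] [(28, 23), (28, 22)]
[559.5 260.4  25.4] 0.0 [2.634 2.622] [(28, 22), (28, 22)]
6.5583 5
```

View pics/fa.png

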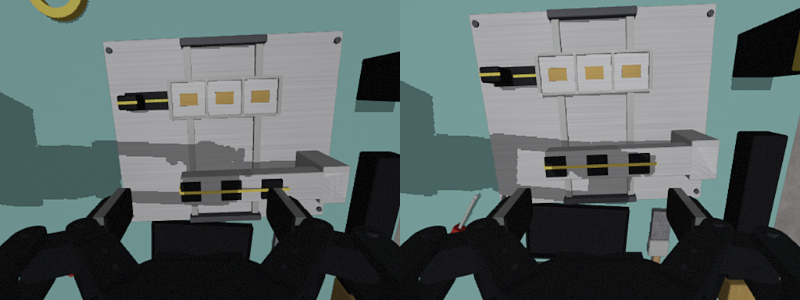

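View pics/fb.png

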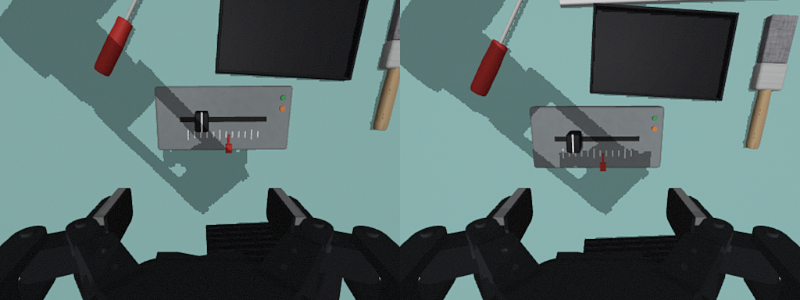

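Fixture: orange pads at (188/225/260,98), grip yellow line at (130,102), gantry line at (180–285,190). Fader: cap with a white mark at (201,120), red pointer at (229,145), travel roughly along image x. Zooming into the fader.

```bash
python3 - <<'E'
from h import *
import pickle
V=pickle.load(open("V.pkl","rb"))
a=V[2]["image"][100:200,190:380]; b=V[3]["image"][125:225,160:350]
cv2.imwrite("pics/fz.png",cv2.resize(np.vstack([a,b]),None,fx=3,fy=3,interpolation=0)[:,:,::-1])
Z=V
# fixture
pads=[sorted([x for x in blobs(mask(Z[i],(12,80,60),(21,255,255)),80) if x[1]<1500 and 60<x[0][1]<200],key=lambda o:o[0][0]) for i in (0,1)]
for i in (0,1): print([ (x[0].round(1).tolist(),x[1]) for x in pads[i]])
for i in (0,1): print("yel",[ (x[0].round(1).tolist(),x[1],[tuple(np.round(v,1)) if not np.isscalar(v) else round(v,1) for v in cv2.minAreaRect(x[2])]) for x in blobs(mask(Z[i],*YEL),15)])
for i in (2,3): print("red",[ (x[0].round(1).tolist(),x[1],cv2.boundingRect(x[2])) for x in blobs(mask(Z[i],*RED),15)])
E
```

```text
[([241.1, 126.9], 303.5), ([287.1, 124.9], 307.0), ([332.9, 122.9], 305.0)]
[([201.2, 94.7], 333.0), ([248.4, 92.7], 324.5), ([295.7, 90.8], 338.5)]
yel [([72.3, 10.9], 754.0, [(np.float64(71.0), np.float64(11.5)), (np.float64(23.0), np.float64(64.0)), 90.0]), ([285.4, 245.0], 268.5, [(np.float64(286.5), np.float64(245.0)), (np.float64(8.0), np.float64(113.0)), 90.0]), ([162.6, 131.0], 82.0, [(np.float64(162.5), np.float64(131.0)), (np.float64(4.0), np.float64(25.0)), 90.0]), ([200.1, 128.6], 79.5, [(np.float64(200.0), np.float64(128.6)), (np.float64(3.8), np.float64(28.1)), 87.6]), ([365.1, 241.9], 16.5, [(np.float64(365.3), np.float64(241.9)), (np.float64(9.1), np.float64(2.9)), 6.3])]
yel [([255.4, 211.9], 365.5, [(np.float64(256.5), np.float64(211.9)), (np.float64(6.2), np.float64(143.1)), 89.1]), ([114.2, 94.7], 90.0, [(np.float64(115.0), np.float64(94.7)), (np.float64(4.5), np.float64(26.0)), 87.4]), ([158.2, 96.7], 87.5, [(np.float64(158.5), np.float64(96.6)), (np.float64(4.2), np.float64(29.0)), 87.9])]
red [([144.5, 58.6], 1531.0, (121, 21, 48, 75)), ([292.4, 187.7], 79.5, (289, 173, 8, 23))]
red [([113.0, 87.2], 1509.0, (91, 51, 46, 72)), ([259.2, 211.1], 68.5, (256, 197, 7, 22))]
```

View pics/fz.png

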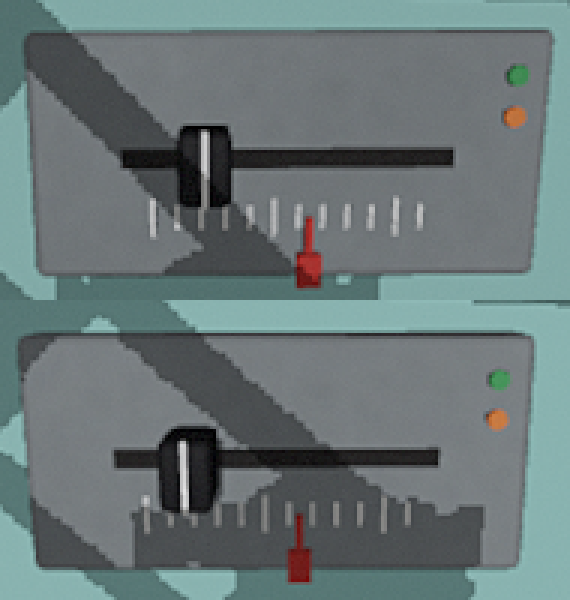

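The zoom shows the cap's white mark (zoomed columns 205 and 184), the red pointer pin (309 and 300), and the slot spanning columns 121–453. Now triangulating all of it.

```bash
python3 - <<'E'
from h import *
import pickle
V=pickle.load(open("V.pkl","rb")); np.set_printoptions(suppress=True,precision=1)
A,B=V[0],V[1]
T=lambda c1,p1,c2,p2:tri([(c1,p1),(c2,p2)])
pads=[T(A,a,B,b)[0] for a,b in zip([(241.1,126.9),(287.1,124.9),(332.9,122.9)],[(201.2,94.7),(248.4,92.7),(295.7,90.8)])]
print("pads",pads,[np.linalg.norm(pads[i+1]-pads[i]) for i in (0,1)])
d=pads[2]-pads[0]; print("fixture yaw",np.arctan2(d[1],d[0]))
print("stem y-lines",T(A,(200.1,128.6),B,(158.2,96.7)),T(A,(162.6,131),B,(114.2,94.7)))
# gantry line: fit on yellow columns; left tip
for v,(x0,x1,y0,y1) in ((A,(220,375,235,252)),(B,(175,335,203,222))):
    m=mask(v,*YEL); ys,xs=np.nonzero(m[y0:y1,x0:x1]); xs=xs+x0; ys=ys+y0
    f=np.polyfit(xs,ys,1); v["tip"]=(xs.min(),np.polyval(f,xs.min())); print("gantry",v["tip"],xs.max(),f)
X,r=T(A,A["tip"],B,B["tip"]); print("gantry tip",X,r)
for v in (A,B): print(plane(v,v["tip"],119))
C,D=V[2],V[3]
print("fader",T(C,(258.3,155.7),D,(221.3,183.7)),plane(C,(258.3,155.7),69),plane(D,(221.3,183.7),69))
print("ptr",T(C,(292.4,187.7),D,(259.2,211.1)))
z=30; s=[plane(C,p,z) for p in((230.3,152.7),(341,152.3))]+[plane(D,p,z) for p in((198,177.7),(306.3,177.3))]; print("slot",s)
s=[plane(C,p,z) for p in((198.3,111),(373.6,111))]+[plane(C,p,z) for p in((204,191),(366,190.5))]; print("console",s)
for v in V[2:]:
  m=cv2.inRange(v["image"],(0,0,0),(45,45,45)); 
  for b in blobs(m,3000):
    if b[0][1]<230:
      bp=cv2.boxPoints(cv2.minAreaRect(b[2])); P=np.array([plane(v,p,18) for p in bp]); print("tray",P.mean(0),P[:,:2].ravel())
print([(-v["R"].T@v["t"]) for v in V])
E
```

```text
pads [array([543.6,  66.9,  35.2]), array([603.5,  69.4,  35.8]), array([663.5,  71.9,  34. ])] [np.float64(60.02698663819776), np.float64(60.074872599708215)]
fixture yaw 0.04159896198601998
stem y-lines (array([490.3,  64.5,  39. ]), np.float64(0.41343217756825423)) (array([455. ,  63.3,  82.1]), np.float64(0.19894377818579853))
gantry (np.int64(230), np.float64(246.94809183087577)) 370 [ -0.  255.4]
gantry (np.int64(185), np.float64(214.46413443754153)) 328 [ -0.  221.3]
gantry tip [532.5 -67.6 111.9] 0.3310538229758811
[533.  -64.6 119. ]
[534.5 -65.  119. ]
fader (array([ 435.3, -371.3,   71.1]), np.float64(0.09579627668848101)) [ 435.3 -371.4   69. ] [ 435.1 -371.8   69. ]
ptr (array([ 478.3, -415.3,   33.5]), np.float64(0.17100863353776793))
slot [array([ 401.7, -372.6,   30. ]), array([ 536.5, -371.9,   30. ]), array([ 401.7, -372.9,   30. ]), array([ 536.5, -371.8,   30. ])]
console [array([ 365.2, -324. ,   30. ]), array([ 570.9, -323.7,   30. ]), array([ 367.5, -420.6,   30. ]), array([ 571.9, -419.7,   30. ])]
tray [ 568.1 -254.5   18. ] [ 455.9 -302.7  460.5 -195.1  670.8 -205.4  685.1 -315. ]
tray [ 568.4 -245.5   18. ] [ 455.1 -301.   464.1 -178.5  671.3 -188.9  683.2 -313.7]
tray [ 565.5 -244.7   18. ] [ 451.1 -300.   465.5 -177.8  671.4 -188.6  673.8 -312.6]
tray [ 874. -185.   18.] [ 808.5  -31.6  875.1  -31.6  947.  -338.4  865.3 -338.4]
[array([561.1,  75.9, 421.1]), array([611.7,  36.5, 420.6]), array([ 431.2, -333.5,  381.2]), array([ 472. , -302.6,  380.9]), array([ 559.9, -165.1,  420.5])]
```

Every measurement matches the stated sizes: pads 60.0 mm apart at z≈35, grip top ≈(454,63,80), fader top z≈70 and modules ≈25 mm. Fader: pinch at (435,-371) and move +43 mm along the slot.

```bash
python3 - <<'E'
from h import *
np.set_printoptions(suppress=True,precision=1)
y=-371.5
manip.move_to([435.3,y,160],q(0.006)); manip.move_linear([435.3,y,61],threshold=15)
eoat.grab(25); s=manip.observe(); print(s["opening"],s["finger_force"],s["eef_pos"])
print(manip.move_linear([478.3,y+.3,61],v=60,threshold=20)); manip.pause(.3)
eoat.gripper_open(); manip.move_linear([478.3,y,160])
V=[]
for x,yy in((440,-395),(490,-365)):
    manip.move_to([x,yy,260],q(0)); V.append(cap("wrist"))
print(manip.observe()["time_s"])
import pickle; pickle.dump(V,open("V2.pkl","wb"))
ims=[]
for v in V:
    b=[b for b in blobs(mask(v,*RED),15) if b[1]<200][0][0]; print(b); x,y=b.astype(int); ims.append(v["image"][y-75:y+25,x-60:x+60]); print("origin",x-60,y-75)
cv2.imwrite("pics/fz2.png",cv2.resize(np.hstack(ims),None,fx=3,fy=3,interpolation=0)[:,:,::-1])
E
```

```text
19.850113146638556 30.04765659570694 [ 435.3 -371.6   61.4]
False
12.4917
[285.3 191. ]
origin 225 115
[245.  217.3]
origin 185 142
```

View pics/fz2.png

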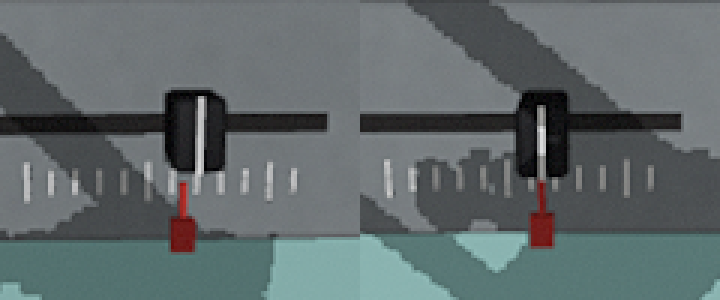

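The white mark sits over the pointer in the near-overhead right view (columns ≈541 for both). I'll confirm numerically and pick the first module in the same script.

```bash
cat > act.py <<'E'
from survey import *
np.set_printoptions(suppress=True,precision=2)
YAW=.0417; DECK=np.array([603.5,69.4,34.5])
U=np.array([np.cos(YAW),np.sin(YAW)])
def go(xy,z,phi):
    """move to above, choosing the half turn that keeps the last joint mid-range"""
    c=[(p,manip.solve_ik([*xy,z],q(p))) for p in (phi,phi+np.pi)]
    c=[(abs(j[5]),p) for p,j in c if j is not None]; p=min(c)[1]
    manip.move_to([*xy,z],q(p)); return p
def pick(xy,phi,z,n=40):
    go(xy,z+110,phi); hit=manip.move_linear([*xy,z],v=130,threshold=15); eoat.grab(n)
    s=manip.observe(); print("pick hit",hit,"opening",s["opening"],"z",s["eef_pos"][2])
    manip.move_linear([*xy,z+130],v=200); o=manip.observe()["opening"]; print("lifted opening",o); return o
def place(xy,phi,z):
    go(xy,z+110,phi); hit=manip.move_linear([*xy,z+12],v=150,threshold=15)
    hit|=manip.move_linear([*xy,z+.8],v=40,threshold=8); print("place hit",hit,manip.observe()["eef_pos"])
    eoat.gripper_open(); manip.move_linear([*xy,z+110],v=250)
def pocket(i): return DECK[:2]+U*60*i
E
python3 - <<'E'
from act import *
import pickle
V=pickle.load(open("V2.pkl","rb"))
f=tri([(V[0],(292,160)),(V[1],(245.3,189.5))]); p=tri([(V[0],(286,181)),(V[1],(245.6,207.5))]); print(f,p)
print([plane(V[0],(292,160),69),plane(V[1],(245.3,189.5),69)],[plane(V[0],(286,181),36),plane(V[1],(245.6,207.5),36)])
M=modules()
for o in M: print(o[0],o[1],o[2],o[3])
o=max(M,key=lambda o:o[0][0]) ; th=np.mean(o[2])
r=pick(o[0][:2],th+np.pi/2,28)
if 33<r<43: place(pocket(1),YAW+np.pi/2,DECK[2]+28.5)
manip.move_to([590,120,330],q(0)); v=cap("wrist","p1")
print(manip.observe()["time_s"])
E
```

```text
(array([ 480.17, -371.43,   71.74]), np.float64(0.2105443866470072)) (array([ 478.75, -402.81,   35.07]), np.float64(0.4088539777099886))
[array([ 480.64, -371.99,   69.  ]), array([ 479.96, -371.91,   69.  ])] [array([ 478.42, -402.26,   36.  ]), array([ 478.99, -402.89,   36.  ])]
[441.46 355.83  24.46] 0.03789148942116332 [np.float32(0.5711409), np.float32(0.55697036)] [(28, 23), (28, 22)]
[572.34 349.05  24.72] 0.024130553110837425 [np.float32(0.6855298), np.float32(0.75671005)] [(28, 22), (28, 22)]
[559.5  260.31  25.31] 0.06273630035524655 [np.float32(2.603523), np.float32(2.6199384)] [(28, 22), (28, 22)]
pick hit False opening 37.143685199638604 z 28.80545992000845
lifted opening 37.008651181901364
place hit False [663.22  71.87  63.64]
24.725
```

View pics/p1.png

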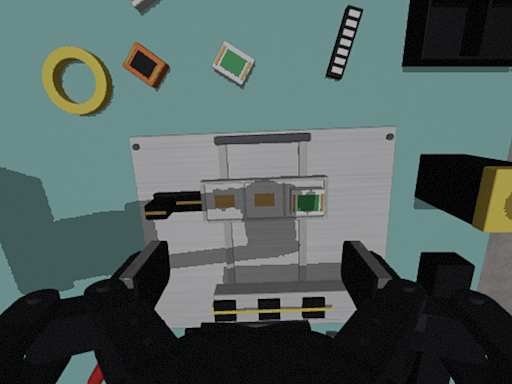

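The fader is about 1.3 mm from the pointer, which is in tolerance. The first module is seated in the right-hand pocket at (308,203). Loading the others with a fresh survey before each.

```bash
python3 - <<'E'
from act import *
for i in (0,-1):
    M=[o for o in modules() if o[0][1]>150 and abs(o[0][2]-24.5)<4 and o[1]<2]
    for o in M: print(o[0],o[1],o[2],o[3])
    o=max(M,key=lambda o:o[0][0]); th=o[2][0]
    r=pick(o[0][:2],th+np.pi/2,28)
    if not 33<r<43: print("grasp doubtful"); break
    place(pocket(i),YAW+np.pi/2,DECK[2]+28.5)
# look from two places: modules on deck, gantry line
V=[]
for x,y in ((590,120),(590,20)):
    manip.move_to([x,y,330],q(0)); V.append(cap("wrist"))
for v in V: v["b"]=sorted([b[0] for b in blobs(mask(v,*GREEN),60)],key=lambda p:p[0]); print(len(v["b"]))
for a in V[0]["b"]:
    g=plane(V[0],a,58); b=min(V[1]["b"],key=lambda b:np.linalg.norm(plane(V[1],b,58)-g)); X,r=tri([(V[0],a),(V[1],b)])
    d=X[:2]-DECK[:2]; print("module",X,r,"deck xy",d@U,d@[-U[1],U[0]])
import pickle; pickle.dump(V,open("V3.pkl","wb"))
cv2.imwrite("pics/p2.png",cv2.resize(np.hstack([v["image"] for v in V]),(800,300))[:,:,::-1]); print(manip.observe()["time_s"])
E
```

```text
[441.21 355.8   24.29] 0.018655308832133774 [np.float32(0.54637957), np.float32(0.58603084)] [(28, 23), (29, 23)]
[559.52 260.27  24.97] 0.029076140214293607 [np.float32(2.6178672), np.float32(2.619729)] [(28, 22), (28, 22)]
pick hit False opening 36.9637850963913 z 28.73066998156492
lifted opening 36.86745955425989
place hit False [603.32  69.31  63.71]
[440.99 355.97  23.63] 0.10362982272300486 [np.float32(0.5598469), np.float32(0.5876879)] [(28, 23), (29, 23)]
pick hit False opening 36.91533179410646 z 28.7339689499718
lifted opening 37.14606279055786
place hit False [543.38  66.81  63.7 ]
3
3
module [543.62  66.76  59.52] 0.03642374348924304 deck xy -59.93564835292959 -0.13989615802874186
module [603.08  68.87  57.73] 0.17469348870897827 deck xy -0.44429738564929755 -0.5154229610948884
module [665.09  71.42  57.85] 0.01336429947252188 deck xy 61.62531203303007 -0.5471333817861007
43.8333
```

View pics/p2.png

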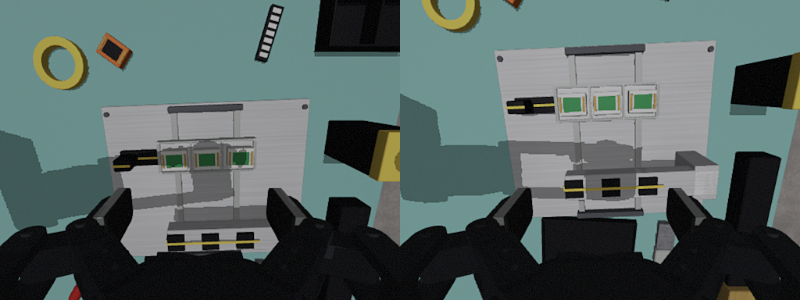

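All three are seated flat (label z≈58, within 2 mm of the pocket centres). The gantry line is visible in both views over a 100 mm baseline, so I'll triangulate it, then slide the carriage.

```bash
python3 - <<'E'
from act import *
import pickle
V=pickle.load(open("V3.pkl","rb"))
L=[]
for v in V:
    b=[b for b in blobs(cv2.dilate(mask(v,*YEL),np.ones((3,5))),100) if b[0][1]>200 and 200<b[0][0]<345]
    b=max(b,key=lambda b:np.ptp(b[2][:,0,0])); k=b[2][:,0]
    x0,x1=k[:,0].min()+2,k[:,0].max()-2; f=np.polyfit(k[:,0],k[:,1],1)
    L.append([(x,np.polyval(f,x)) for x in (x0,x1)]); print(L[-1])
e=[tri([(V[0],L[0][i]),(V[1],L[1][i])]) for i in (0,1)]; print(e)
N=np.array([-U[1],U[0]])
for X,_ in e: print("rel deck",(X[:2]-DECK[:2])@U,(X[:2]-DECK[:2])@N)
for v,l in zip(V,L): print([(plane(v,p,119)[:2]-DECK[:2])@N for p in l])
E
```

```text
[(np.int32(213), np.float64(311.6400975925671)), (np.int32(332), np.float64(308.79259539832185))]
[(np.int32(209), np.float64(242.70100196594368)), (np.int32(337), np.float64(238.49103914177957))]
[(array([532.73, -65.41, 115.93]), np.float64(0.47193883382259866)), (array([693.05, -59.34, 117.51]), np.float64(0.05567965431300638))]
rel deck -76.33177540021876 -131.74501078147017
rel deck 84.10834191510865 -132.360694859467
[np.float64(-129.41510708504114), np.float64(-131.259393649349)]
[np.float64(-130.416149377345), np.float64(-131.69111329048764)]
```

The gantry line is at –131 mm in the fixture frame and its height (≈117) matches, so I'll slide 131 mm and then check.

```bash
cat > car.py <<'E'
from act import *
N=np.array([-U[1],U[0]]); G=DECK[:2]-150*U
def slide(a,b,thr=25):
    """grip the carriage at travel a, take it to travel b"""
    p,r=G-N*a,G-N*b; phi=YAW+np.pi/2
    if manip.solve_ik([*p,66],q(phi)) is None: phi-=np.pi
    manip.move_to([*p,190],q(phi)); print("hit",manip.move_linear([*p,66],v=100,threshold=15)); eoat.grab(30)
    s=manip.observe(); print("grip",s["opening"],s["eef_pos"],s["qpos"][5])
    h=manip.move_linear([*r,66],v=60,threshold=thr); s=manip.observe(); e=np.array(s["eef_pos"])[:2]
    print("stopped",h,"travel",-(e-G)@N,s["ft_force"]); manip.pause(.2); eoat.gripper_open(); manip.move_linear([*((e-G)@N*N+G),190],v=150)
E
python3 - <<'E'
from car import *
slide(0,131)
manip.move_to([540,-30,330],q(0)); V=[cap("wrist")]
manip.move_to([540,-90,330],q(0)); V.append(cap("wrist"))
import pickle; pickle.dump(V,open("V4.pkl","wb"))
cv2.imwrite("pics/p3.png",cv2.resize(np.hstack([v["image"] for v in V]),(800,300))[:,:,::-1]); print(manip.observe()["time_s"])
E
```

```text
hit False
grip 21.72062002778827 [453.7   63.22  66.26] -1.5664064198666936
stopped False travel 130.76914309672094 [-0.87  2.73  5.94]
53.3
```

View pics/p3.png

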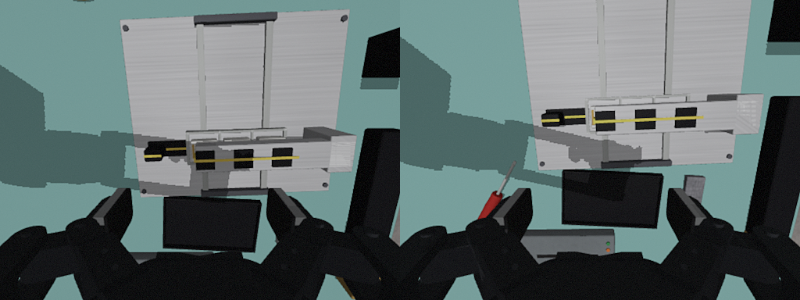

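The carriage is under the gantry: the grip line at (153,155) and stem line run on towards the gantry line from (193,160). Checking numerically.

```bash
python3 - <<'E'
from car import *
import pickle
V=pickle.load(open("V4.pkl","rb")); R=[]
for v in V:
    r={}
    for b in blobs(mask(v,*YEL),25):
        if b[0][1]<100 or b[0][1]>230 or b[0][0]>400: continue
        w=np.ptp(b[2][:,0,0]); print(b[0].round(1),b[1],w)
        k=b[2][:,0]
        if w>90: f=np.polyfit(k[:,0],k[:,1],1); r["gan"]=(300,np.polyval(f,300)); print("left",k[:,0].min())
        elif "grip" not in r or b[0][0]<r["grip"][0]:
            if "grip" in r: r["stem"]=r["grip"]
            r["grip"]=b[0]
        else: r["stem"]=b[0]
    R.append(r)
for n in ("grip","stem"):
    if n in R[0] and n in R[1]: X,e=tri([(V[0],R[0][n]),(V[1],R[1][n])]); print(n,X,e,(X[:2]-DECK[:2])@N)
for n,z in (("grip",79),("gan",119)):
    print(n,[(plane(v,r[n],z)[:2]-DECK[:2])@N for v,r in zip(V,R)])
E
```

```text
[316.  203.4] 316.5 134
left 248
[194.6 199.4] 58.5 22
[225.2 190.1] 47.0 24
[313.8 152.7] 359.5 140
left 247
[223.1 149. ] 67.0 26
[192.2 153.7] 64.5 22
grip [459.45 -67.68  80.42] 0.2645357185841476 -130.95230628770378
stem [494.92 -66.35  33.45] 0.48098807950806777 -131.1096129873306
grip [np.float64(-131.33930750366437), np.float64(-131.10788226005764)]
gan [np.float64(-130.86702109325773), np.float64(-131.8006421835665)]
```

Lines agree within 1 mm. Wait, slide home against the stop, and measure the tray from two places.

```bash
python3 - <<'E'
from car import *
manip.pause(2.2)
slide(131,-3,thr=12)
V=[]
for x,y in ((600,-260),(560,-200)):
    manip.move_to([x,y,330],q(0)); v=cap("wrist"); V.append(v)
    m=cv2.inRange(cv2.cvtColor(v["image"],cv2.COLOR_RGB2GRAY),0,60); m[215:]=0
    for b in blobs(m,3000):
        h=cv2.convexHull(b[2]); a=cv2.approxPolyDP(h,8,True)[:,0]; P=np.array([plane(v,p,18)[:2] for p in a]); print(b[0],b[1],a.tolist(),P.round(0).tolist())
# deck check
manip.move_to([590,20,330],q(0)); v=cap("wrist")
for b in sorted(blobs(mask(v,*GREEN),60),key=lambda b:b[0][0]):
    d=plane(v,b[0],58)[:2]-DECK[:2]; print(d@U,d@N)
cv2.imwrite("pics/p4.png",cv2.resize(np.hstack([V[0]["image"],v["image"]]),(800,300))[:,:,::-1]); print(manip.observe()["time_s"])
import pickle; pickle.dump(V,open("V5.pkl","wb"))
E
```

```text
hit False
grip 21.877069272481624 [459.15 -67.68  66.24] -1.849942242524901
stopped False travel -2.7760107757454966 [-0.38 -2.    5.4 ]
[469.08 105.84] 13035.0 [[511, 0], [511, 64], [479, 213], [420, 214], [455, 0]] [[936.0, -40.0], [955.0, -118.0], [955.0, -335.0], [861.0, -337.0], [863.0, -41.0]]
[231.3  153.71] 11140.0 [[161, 109], [304, 118], [297, 198], [164, 191]] [[464.0, -178.0], [671.0, -191.0], [666.0, -311.0], [459.0, -300.0]]
[484.69 135.91] 8634.0 [[511, 38], [504, 214], [444, 214], [474, 50]] [[908.0, -24.0], [957.0, -276.0], [861.0, -276.0], [861.0, -39.0]]
[256.85 183.88] 7948.0 [[191, 152], [326, 158], [322, 213], [191, 214]] [[464.0, -180.0], [667.0, -188.0], [667.0, -275.0], [459.0, -278.0]]
-60.24187024571123 2.3338735747397297
-0.24643434791558383 2.148443519545247
61.299645712349275 2.4521232548324834
65.9833
```

View pics/p4.png

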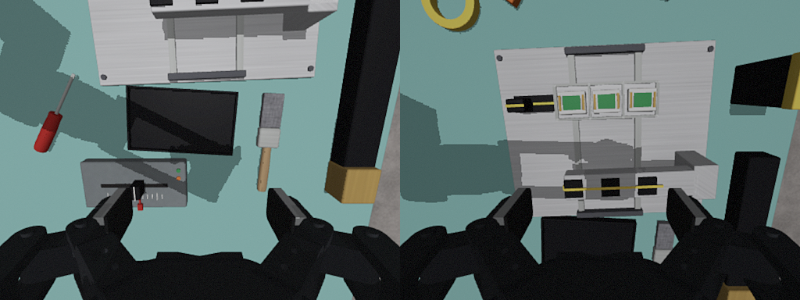

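No stop contact was felt, and the modules now sit ~2.8 mm beyond where they began, so I'll push on with a force threshold until the stop is really felt. Tray: centre ≈(565,-245), yaw ≈ -0.058, and I'll check its height.

```bash
python3 - <<'E'
from car import *
import pickle
V=pickle.load(open("V5.pkl","rb"))
print("tray rim",[tri([(V[0],a),(V[1],b)]) for a,b in (((161,109),(191,152)),((304,118),(326,158)))])
slide(-2.8,-20,thr=12)
manip.move_to([590,20,330],q(0)); v=cap("wrist")
for b in sorted(blobs(mask(v,*GREEN),60),key=lambda b:b[0][0]):
    d=plane(v,b[0],58)[:2]-DECK[:2]; print(d@U,d@N)
print(manip.observe()["time_s"])
E
```

```text
tray rim [(array([ 465.59, -178.88,   22.98]), np.float64(0.4290147017020642)), (array([ 674.55, -190.88,   -7.75]), np.float64(0.8229889967388246))]
hit False
grip 21.706808958453543 [453.57  65.92  66.21] -1.560259224741702
stopped True travel -15.065320077635784 [-0.3  -4.61  4.74]
-60.3329788220026 15.539396733955584
-0.5954120371515681 15.665760279154254
61.10856820450875 15.541099571452882
72.825
```

```bash
python3 - <<'E'
from car import *
slide(-15.3,-26,thr=20)
manip.move_to([590,20,330],q(0)); v=cap("wrist","p5")
for b in sorted(blobs(mask(v,*GREEN),60),key=lambda b:b[0][0]):
    d=plane(v,b[0],58)[:2]-DECK[:2]; print(d@U,d@N)
V=[]
for x,y in ((510,-270),(620,-250)):
    manip.move_to([x,y,330],q(0)); w=cap("wrist"); V.append(w)
    m=cv2.inRange(cv2.cvtColor(w["image"],cv2.COLOR_RGB2GRAY),0,60); m[225:]=0
    for b in blobs(m,3000):
        a=cv2.approxPolyDP(cv2.convexHull(b[2]),8,True)[:,0]; P=np.array([plane(w,p,18)[:2] for p in a])
        if P[:,0].max()<720 and len(a)==4: w["c"]=sorted(a.tolist(),key=lambda p:np.arctan2(p[1]-b[0][1],p[0]-b[0][0])); print(w["c"],P.round().tolist())
if all("c" in w for w in V): print([tri([(V[0],a),(V[1],b)]) for a,b in zip(V[0]["c"],V[1]["c"])])
cv2.imwrite("pics/p5.png",v["image"][20:180,100:440,::-1].repeat(2,0).repeat(2,1)); print(manip.observe()["time_s"])
E
```

```text
hit False
grip 21.578062544494202 [453.05  78.16  66.25] -1.5329206075392217
stopped True travel -15.11698661490867 [ 0.7  -9.12  3.52]
-60.28199695219917 15.598764182575135
-0.6144150696787717 15.64140772930661
61.13083584775421 15.539849251441916
[[222, 102], [365, 111], [353, 191], [220, 184]] [[464.0, -179.0], [671.0, -191.0], [664.0, -310.0], [457.0, -299.0]]
[[147, 117], [289, 125], [283, 204], [150, 197]] [[465.0, -179.0], [671.0, -190.0], [666.0, -310.0], [458.0, -300.0]]
[(array([ 463.76, -179.13,   15.69]), np.float64(0.27358308529867553)), (array([ 671.59, -190.49,   14.8 ]), np.float64(0.5470083516549485)), (array([ 666.63, -312.38,   10.37]), np.float64(0.14092055708498238)), (array([ 457.18, -300.07,   15.9 ]), np.float64(0.19912482400671902))]
81.3333
```

View pics/p5.png

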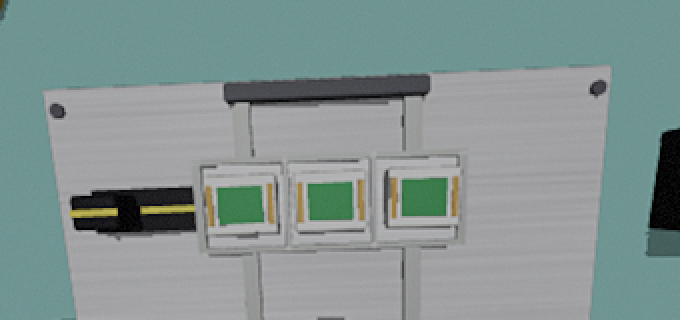

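The stop held solid twice at the same place (–15.1 mm), so the carriage is home. It started 15 mm short of the stop, and the gantry at 146 mm from home fits the text. Tray rim z≈15, corners agree. Unloading, with transfers at z=260 over the gantry.

```bash
cat > unload.py <<'E'
from car import *
T=np.array([565.,-245.3]); TY=-.055; TU=np.array([np.cos(TY),np.sin(TY)])
def look():
    manip.move_to([590,20,330],q(0)); v=cap("wrist"); H=[]
    for b in blobs(mask(v,*GREEN),60):
        p=plane(v,b[0],58)[:2]; d=p-DECK[:2]
        if abs(d@N-15)<40 and abs(d@U)<100: H.append((d@U,d@N,p))
    return sorted(H,key=lambda h:-h[0]),v
E
python3 - <<'E'
from unload import *
for k in (1,0,-1):
    H,_=look(); print([(round(h[0],1),round(h[1],1)) for h in H])
    h=H[0]
    if abs(h[0]-60*k)>8 or abs(h[1]-15.5)>8: print("unexpected"); break
    go(h[2],260,YAW+np.pi/2); r=pick(h[2],YAW+np.pi/2,62.7)
    if not 33<r<43: print("doubtful"); break
    p=T+TU*62*k
    manip.move_linear([*h[2],260],v=250); go(p,260,TY+np.pi/2); place(p,TY+np.pi/2,33); manip.move_linear([*p,260],v=250)
print(manip.observe()["time_s"])
V=[]
for x,y in ((510,-270),(620,-250)):
    manip.move_to([x,y,330],q(0)); V.append(cap("wrist"))
for a in blobs(mask(V[0],*GREEN),60):
    g=plane(V[0],a[0],28); b=min(blobs(mask(V[1],*GREEN),60),key=lambda b:np.linalg.norm(plane(V[1],b[0],28)-g)); X,e=tri([(V[0],a[0]),(V[1],b[0])]); d=X[:2]-T
    print(X,e,"tray xy",d@TU,d@[-TU[1],TU[0]])
cv2.imwrite("pics/p6.png",cv2.resize(np.hstack([v["image"] for v in V]),(800,300))[:,:,::-1])
E
```

```text
[(np.float64(61.5), np.float64(15.7)), (np.float64(0.0), np.float64(15.5)), (np.float64(-60.0), np.float64(15.6))]
pick hit False opening 37.333669653836324 z 63.51924054187001
lifted opening 37.27433345604805
place hit False [ 626.74 -248.64   33.67]
[(np.float64(-0.1), np.float64(15.7)), (np.float64(-60.2), np.float64(15.6))]
pick hit False opening 37.10817534795681 z 63.393363679016545
lifted opening 36.86533854767669
place hit False [ 564.83 -245.21   33.67]
[(np.float64(-60.2), np.float64(15.5))]
pick hit False opening 37.23569566835527 z 63.362354238378074
lifted opening 36.87404104436382
place hit False [ 502.96 -241.8    33.66]
115.6917
[ 628.77 -248.79   29.22] 0.0263719171146916 tray xy 63.8682293201132 0.023450087973881345
[ 567.09 -245.21   29.98] 0.05696894671727639 tray xy 2.080795980994193 0.2006164343491664
[ 504.81 -241.95   29.09] 0.08374210357084819 tray xy -60.28764357861251 0.032059984593727026
```

View pics/p6.png

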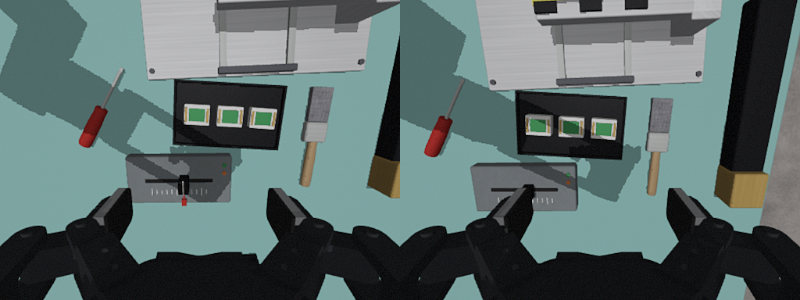

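All three lie flat in the tray row (label z≈29, centred). Now the fader: pinch it and draw it back until the end stop is felt.

```bash
python3 - <<'E'
from unload import *
y=-371.5
manip.move_to([479.5,y,200],q(.006)); print(manip.move_linear([479.5,y,61],threshold=15)); eoat.grab(25)
s=manip.observe(); print(s["opening"],s["eef_pos"])
print(manip.move_linear([395,y-.5,61],v=50,threshold=12)); s=manip.observe(); x=s["eef_pos"][0]; print(s["eef_pos"],s["opening"],s["ft_force"])
eoat.gripper_open(); manip.move_linear([x,y-.5,200],v=150)
H,_=look(); print(H)
v=_; L=[b[0] for b in blobs(mask(v,*YEL),25) if b[0][1]<200]; print(L,[(plane(v,p,79)[:2]-DECK[:2])@N for p in L])
manip.move_to([450,-350,300],q(0)); v=cap("wrist","p7"); 
for b in blobs(mask(v,*GREEN),60):
    d=plane(v,b[0],28)[:2]-T; print("tray",d@TU,d@[-TU[1],TU[0]])
print(manip.observe()["time_s"])
E
```

```text
False
19.456505846287143 [ 479.51 -371.6    61.36]
True
[ 412.62 -372.12   61.4 ] 19.491568769269715 [2.37 0.9  2.33]
[]
[array([64.42, 19.66]), array([507.98, 125.21]), array([145.93, 125.01]), array([181.81, 123.34])] [np.float64(135.449506235243), np.float64(-4.876913223803632), np.float64(14.659567566417751), np.float64(14.772020071921624)]
tray 64.16410122391905 0.12868575961224685
tray 2.2560531806445248 0.193157403444625
tray -60.1849309767958 -0.0010837317224309524
126.5833
```

View pics/p7.png

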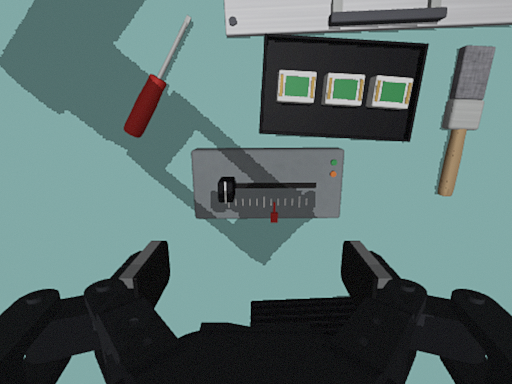

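The fader cap is at the end of its scale at (227,188), against its stop (x=412.6, where 414 was predicted). The modules lie flat in the tray at (297/345/392,90), and the carriage is still home. Handing in.

```bash
python3 -c "
from bench import manip, camrig, eoat
print(manip.hand_in())"
```

```text
the job is handed in; nothing more can be done
None
```

The job is handed in, with no verdict returned: all three modules went through the fixture and, by my last images, lie flat in the tray, the carriage is against its home stop and the fader is at zero.

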